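# Free the carving table: park its index pin and turn it to the stop

### The arm

A 6-joint arm with a two-finger parallel gripper is mounted at the origin on a cart in front of the work surface, level with it; the furniture and walls round the work are solid. World frame = base frame: x ahead of the robot, y to its left, z up, the work surface at z = 0. Lengths are in mm, angles in rad, forces in N, time in s.
With the tool pointing down it reaches from about 375 to 825 mm from the base axis. Payload 5.5 kg.
Tool frame: the origin (TCP) lies at the very end of the fingers, on their centre line; the grasp point (between the pads) lies 19 mm behind it (bot.hold_point_z is the z of the grasp point in the tool frame, in mm); z points along the fingers, y is the line along which they close (so a half turn about z gives the same grasp; the last joint's range is limited). The gripper opens to 85 mm and grips with 20 to 120 N. Pads are 22 mm wide; open, the fingers measure 114 mm over their backs; the gripper's body (76 mm by 85 mm) begins 54 mm behind the grasp point. The pads swing forward as they close: fully open they stand 13 mm farther back than shut.
Start: joints at [-1.123, 0.314, -0.047, 1.21, 0, 1.571], TCP at [259.786, -540.838, 231.299] pointing down, gripper open.
Joint ranges: [-2.67, 2.67], [-0.69, 1.73], [-1.03, 1.25], [-2.08, 2.16], [-1.42, 1.45], [-3.14, 3.14]. Speed limits (rad/s): [2.39, 2.39, 3.01, 3.14, 3.14, 3.14].

### API

Orientations are given as a 3x3 rotation matrix whose columns are the frame's x, y, z axes.
In Python, from station import bot, optics gives the robot as it stands. The module is installed in compiled form; this text tells all that it offers.
- The arm moves only by the tool servo_tool, never from a script. Its argument "increments" is a list of rows, each a list of 7 numbers: the shift along the tool's x, y, z in m, then the turn, a rotation vector about the tool's x, y, z in rad, then the opening, from -1 (shut) to 1 (fully open). In form: [[x, y, z, rx, ry, rz, grip], ...]. A call has 1 to 12 rows; each row shifts and turns the commanded pose from where the row before left it, along the tool's axes as they then stand; what a row does not reach is not made up. A row lasts 1/10 s, in which the tool goes at most 50 mm and 8.59 degrees, less where a joint would pass 70% of its speed; a pose out of reach is approached as far as the arm can. A call is refused whole if a number of a shift passes 0.05 or a number of a turn 0.15, either way. A call with a gripper value outside its range is refused whole. The fingers move at their own pace and stop on an object; the grip force is fixed at half the most. Time passes only in rows, so rows that do not move let the fingers close. It gives the time, the measured TCP pose, the force, the opening and the grip force at its end, in the units of the state.
- bot.get_obs(): the state, without advancing time (a new reading comes with each control period).
- optics.read_camera(name): name is "scene" or "top" or "wrist"; returns a dict with "img" (384x512x3 uint8, blue, green, red), "z_map" (384x512 float32, mm along the optical axis (not along the pixel's ray), 0 where there is no reading), "fx", "fy", "cx", "cy" (pixels), "R" (3x3) and "t" (3): a world point X has camera coordinates R X + t; the wrist camera has in their place "tool_from_camera" (4x4, takes a point from camera to tool coordinates, whose origin is the TCP and whose axes are the flange's). Camera axes: x right, y down, z forward; pixel columns grow to the right and rows downward; lengths in mm; the calibration is good to about 2 mm. A picture is of the moment at which its call begins: read the wrist's pose just before it.
- bot.close_job(): hands the job in; it is judged then, once.
The state is a dict: "t": time; "joints": joint angles; "joint_vel": joint speeds; "tau": joint torques, N m; "ee_pos": TCP position; "tcp_rot": TCP orientation; "contact_force": force on the tool from outside, world axes, zero at the start; "moment": the same for the moment, N m; "gripper_width": opening from 0.0 (shut) to 1.0 (fully open); "grip_force": force on a finger pad.
Only numpy, scipy, OpenCV 4.12 (cv2) and the standard library are available. Lean on these libraries where they do the work, as an engineer would, in place of code of your own. Each camera call takes 0.05 s, during which the arm holds its last target. There are 200 camera calls.

### The job

The carver's turntable, with a blank of wood on it, is locked by an index pin. Draw the pin back by its knobbed arm until it is out of the bore in the table, and lay the arm over into the side notch so that the pin stays parked. Only then turn the table clockwise (seen from above) all the way to its stop, and leave the tools and wood lying around undisturbed.

Things in the scene. Friction and masses are not known exactly. Their poses are not given: they have to be found in the camera images.
- stand: Indexing stand, fixed to the bench: plywood disc 184 mm across, 14 mm thick, with a 72 mm wide tongue along the stand's -y (to y = -245 mm) that carries the grey pin guide. Origin on the turntable's axis at bench height, z up. All x, y, z given below are mm in this frame. Guide: bore along y at x 0, z 46; front block y -116 to -134, rear block y -198 to -232, tops z 66.
- slot (a point): Point on the bore's axis (x 0, y -157, z 46) in the open-topped slot between the guide blocks, where the pin's arm moves. Slot x -7.5 to 14, rails' tops z 64. The +x rail is whole; the -x rail (10 mm thick) ends at y -180, where the notch begins. The slot ends at the rear block's face, y -198.
- notch (a point): Middle of the floor (z 39) of the side notch (x -12, y -189): the gap in the -x rail between y -180 and the rear block at y -198, 18 mm wide, open to the top and to -x. With the arm at the slot's end and pushed past upright towards -x, it falls in by its weight and lies level.
- index_pin: Loose steel pin, 0.18 kg: rod 12 mm thick along y, arm 10 mm thick at a right angle. Origin on the rod's axis at the arm, tip 62 mm to +y, rear end 78 mm to -y. Slides and turns freely. Start: y about -150 (6 either way), axes as the stand's, arm up, leaning 0.42 rad from upright on the +x rail by its weight. Out of the lug: y below -170; arm at the slot's end: y -193.
- pin_knob (a point): Centre of the black ball knob, 22 mm across, at the end of the pin's arm, 60 mm from the rod's axis. At the start about x 25, z 100; when the arm lies in the notch about x -59, z 42.
- table (a joint): Turntable angle, rad: 0 at the start (locked by the pin), growing clockwise seen from above to 1.40 at the stop. Wooden disc 170 mm across, top z 36, with a wooden block 45 x 120 mm fixed across its middle along y, top z 74. It turns about the stand's origin, takes about 1.6 N at the post, and stays where it is left.
- turn_post (a point): Centre of the black ball knob, 26 mm across, on the table's upright post (12 mm thick), z 112, 74 mm from the table's axis. At the start on the -x side, at the direction pi + 0.30 rad about the stand's z; it moves towards +y as the table turns clockwise.
- lug (a point): Middle of the outer face of the table's dark steel lug, with the 17 mm bore for the pin; lug 40 mm wide, 82 to 108 mm from the axis, z 16 to 66; on the -y side at the start.
- table_stop (a point): Top of the fixed dark steel stop block on the -x side of the stand's edge (26 x 18 mm, top z 42), which the lug reaches when the table is fully turned.
- turned_stub: Bystander: a grey turned piece of wood, 30 x 140 x 28 mm, lying loose; origin at the middle of its underside. Leave alone.
- offcut_c: Bystander: a small pale wooden block, 26 x 65 x 20 mm, loose, beyond the stand; origin at the middle of its underside. Leave alone.
- gouge: Bystander: a carving gouge with a wooden handle, 25 x 288 x 25 mm, lying loose; origin at the middle of its underside. Leave alone.
- offcut_a: Bystander: a small pale wooden block, 30 x 48 x 24 mm, loose, to the right of the stand; origin at the middle of its underside. Leave alone.

How it is judged:
By the outcome, as a careful person would: the job done as asked, in the order asked, and still so for the second after the job is handed in, with the robot touching nothing.
It also fails if it takes over 48 s, if anything falls off the work surface, if the arm or the gripper's body presses on something with over 40 N, if the wrist force passes 120 N, or if a joint passes its speed limit or range.

## Working session

There is one attempt and no reset: what is moved stays moved. The work goes in short steps, Python scripts to look and compute and a tool call to move; the robot and the scene stay as the last step left them, time stands still between calls to the robot, and variables do not carry over. Pictures are saved under pics/ and viewed, at most 10 in all, crops included, and the job is handed in when it is done.

Besides the shell and the picture viewer there is one more tool, called by a JSON object that holds its "api" and its "payload", one argument or row to a line. servo_tool: Moves the arm, as the interface text tells. Its arguments: {"type":"object","properties":{"increments":{"type":"array","items":{"type":"array","items":{"type":"number"}}}},"required":["increments"]}

```bash
mkdir -p pics; python3 - <<'E'
from station import bot, optics
import cv2, numpy as np
o=bot.get_obs(); print(o['t'],o['ee_pos'],np.round(o['tcp_rot'],3).tolist(),o['gripper_width'])
for n in ['scene','top']:
    c=optics.read_camera(n); cv2.imwrite(f'pics/{n}0.png',c['img'])
    np.savez(f'{n}0.npz',**{k:v for k,v in c.items()})
    print(n,c['fx'],c['cx'],c['cy'],np.round(c['R'],3).tolist(),np.round(c['t'],1), -c['R'].T@c['t'])
E
```

```text
0.0 [ 259.55656413 -540.33908578  230.47591491] [[0.901, 0.433, -0.001], [0.433, -0.901, 0.001], [-0.0, -0.002, -1.0]] 0.9994839178119138
scene 427.34805320520417 248.02709682514887 188.8542455488769 [[-0.718, -0.696, 0.009], [-0.491, 0.498, -0.715], [0.493, -0.518, -0.699]] [ 429.5  377.6 1035.9] [-17.14157292 647.17609853 990.46962463]
top 350.64114087718275 258.6214200298614 192.7939265523974 [[-0.076, -0.997, 0.003], [-0.977, 0.074, -0.201], [0.2, -0.018, -0.98]] [ 14.5 603.3 835.7] [423.17608197 -15.29863608 939.88484521]
```

View pics/scene0.png

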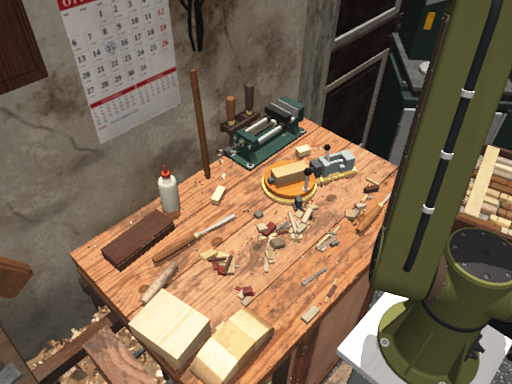

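View pics/top0.png

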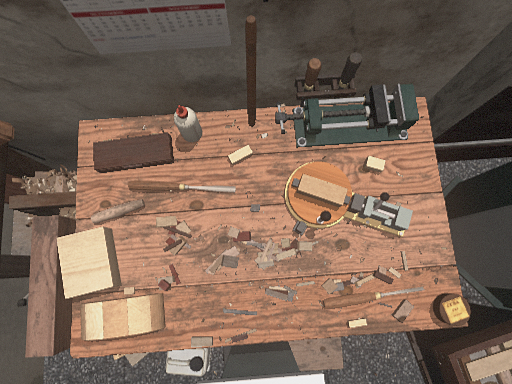

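The top view shows the stand with its disc at about (320,195), the turn post knob at (324,217), the guide at (385,212) and the pin knob at (385,197). The stand's -y points to the image right and slightly down. Next I'll measure these points.

```bash
cat > h.py <<'E'
import numpy as np, cv2
def cloud(c):
    h,w=c['z_map'].shape; u,v=np.meshgrid(np.arange(w),np.arange(h)); z=c['z_map']
    P=np.stack([(u-c['cx'])/c['fx']*z,(v-c['cy'])/c['fy']*z,z],-1)
    return (P-c['t'])@c['R']
def ray(c,u,v,zw):
    d=c['R'].T@np.array([(u-c['cx'])/c['fx'],(v-c['cy'])/c['fy'],1]); o=-c['R'].T@c['t']
    return o+d*(zw-o[2])/d[2]
E
python3 - <<'E'
from h import *
c=dict(np.load('top0.npz')); P=cloud(c); img=c['img']
s=(slice(150,250),slice(270,425))
crop=cv2.resize(img[s],None,fx=5,fy=5,interpolation=cv2.INTER_CUBIC); cv2.imwrite('pics/crop0.png',crop)
b=img.astype(int); bg=P[s][...,2]
dark=(b.max(-1)<50)&(P[...,2]>75)&(P[...,2]<140)
m=np.zeros_like(dark);m[s]=dark[s]
n,l,st,ce=cv2.connectedComponentsWithStats(m.astype(np.uint8))
for i in range(1,n):
    if st[i,4]>8: print(st[i],ce[i],np.round(np.median(P[l==i],0),1),P[l==i][:,2].max(), ray(c,*ce[i],112).round(1),ray(c,*ce[i],100).round(1))
hsv=cv2.cvtColor(img,cv2.COLOR_BGR2HSV)
for nm,q in [('bench',(200,200)),('guide',(400,216)),('block',(320,190)),('disc',(300,195))]: print(nm,P[q[1],q[0]].round(1),hsv[q[1],q[0]])
# guide tops z 60..70
m=np.zeros_like(dark);m[s]=(P[s][...,2]>60)&(P[s][...,2]<71); m[:, :350]=0
n,l,st,ce=cv2.connectedComponentsWithStats(m.astype(np.uint8))
for i in range(1,n):
    if st[i,4]>15:
        Q=P[l==i]; print('top',st[i],Q.mean(0).round(1),cv2.minAreaRect(Q[:,:2].astype(np.float32)))
# block top z 74
m=np.zeros_like(dark);m[s]=(P[s][...,2]>68)&(P[s][...,2]<80)&(hsv[s][...,1]>50); m[:,355:]=0
n,l,st,ce=cv2.connectedComponentsWithStats(m.astype(np.uint8)); i=1+st[1:,4].argmax()
print('block',st[i],cv2.minAreaRect(P[l==i][:,:2].astype(np.float32)))
# plywood disc by depth z 8..20, saturated yellow/orange
m=np.zeros_like(dark);m[s]=(P[s][...,2]>28)&(P[s][...,2]<43); m[:,352:]=0
n,l,st,ce=cv2.connectedComponentsWithStats(m.astype(np.uint8)); i=1+st[1:,4].argmax()
print('disc',st[i],cv2.minEnclosingCircle(P[l==i][:,:2].astype(np.float32)))
E
```

```text
bench [607.1 128.3   0.8] [ 11 107 171]
guide [ 515.3 -379.5   69.1] [ 35  15 184]
block [ 595.6 -186.2   73.9] [ 15  88 219]
disc [ 593.7 -139.7   36.2] [ 11 132 137]
top [350 193  15  18 173] [ 560.4 -278.4   65.7] ((560.8335571289062, -279.17877197265625), (26.651485443115234, 40.532711029052734), 66.33483123779297)
top [363 195  26  24 257] [ 542.9 -315.5   64.7] ((540.2120361328125, -327.0701904296875), (63.34349822998047, 51.0946159362793), 67.1068344116211)
top [381 201  32  28 362] [ 519.  -382.3   65.1] ((521.2430419921875, -368.8575744628906), (78.6241683959961, 50.918399810791016), 65.91032409667969)
block [297 174  51  31 844] ((598.8424682617188, -192.09930419921875), (119.77177429199219, 45.742488861083984), 66.52896881103516)
disc [ 288  162   64   62 2004] ((595.7604370117188, -196.0103302001953), 89.08130645751953)
```

View pics/crop0.png

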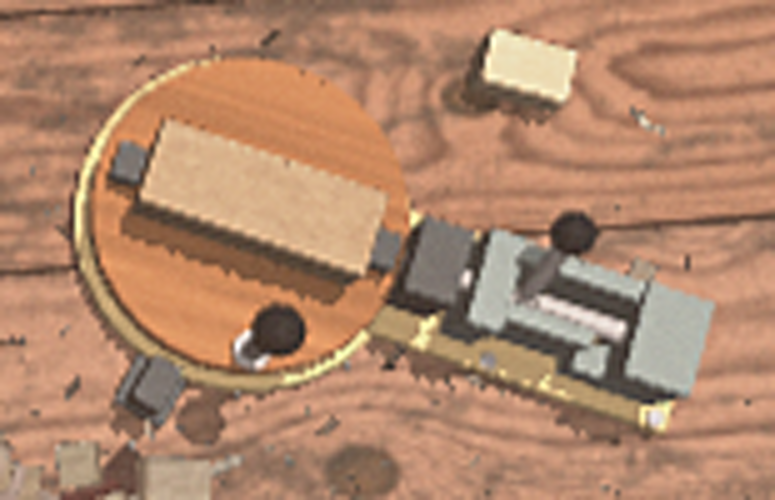

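The crop shows the turn post knob at about (278,330) and the pin knob at (575,232). The notch gap is on the lower side at (590,360), which is the stand's -x, and the stop is at (150,390). I'll fit the stand frame and check it against both cameras.

```bash
cat >> h.py <<'E'
th=np.deg2rad(66.53-90); O=np.array([598.8,-192.1,0])
S=np.array([[np.cos(th),-np.sin(th),0],[np.sin(th),np.cos(th),0],[0,0,1]])
def toS(p): return (np.asarray(p)-O)@S
def toW(p): return O+S@np.asarray(p,float)
E
python3 - <<'E'
from h import *
c=dict(np.load('top0.npz')); d=dict(np.load('scene0.npz'))
def proj(c,p):
    q=c['R']@p+c['t']; return (q[:2]/q[2]*c['fx']+[c['cx'],c['cy']]).round(1)
f=lambda u,o:(u+.5)/5-.5+o
for n,u,v,z in [('pinknob',575,232,100.8),('post',278,330,112)]:
    p=ray(c,f(u,270),f(v,150),z); print(n,p.round(1),toS(p).round(1),'scene px',proj(d,p))
for n,q in [('pin',(25,-150,100.8)),('post',(-70.7,-21.9,112))]: print(n,toW(q).round(1),proj(c,toW(q)),proj(d,toW(q)))
# guide top edges in stand frame
P=cloud(c); Q=toS(P[190:245,350:420].reshape(-1,3)); Q=Q[(Q[:,2]>60)&(Q[:,2]<70)]
for a,b in [(-136,-112),(-235,-200)]:
    k=Q[(Q[:,1]>a)&(Q[:,1]<b)]; print(len(k),np.percentile(k[:,0],[2,98]).round(1))
print('rear y',np.percentile(Q[:,1],[0.5,99.5]))
img=d['img']
for n,z,(x0,x1,y0,y1) in [('post',112,(290,325,160,190)),('pin',101,(310,345,135,165))]:
    s=img[y0:y1,x0:x1].max(-1)<60
    nn,l,st,ce=cv2.connectedComponentsWithStats(s.astype(np.uint8))
    for i in range(1,nn):
        if st[i,4]>10: print(n,st[i],ce[i]+[x0,y0],toS(ray(d,*(ce[i]+[x0,y0]),z)).round(1))
cv2.imwrite('pics/crop1.png',cv2.resize(img[130:215,250:365],None,fx=6,fy=6,interpolation=cv2.INTER_CUBIC))
E
```

```text
pinknob [ 563.5 -336.5  100.8] [  25.1 -146.5  100.8] scene px [326.4 147.1]
post [ 525.2 -184.1  112. ] [-70.8 -22.  112. ] scene px [307.1 172. ]
pin [ 562.  -339.6  100.8] [386.  196.5] [327.3 146.9]
post [ 525.2 -184.   112. ] [325.2 215.6] [307.1 171.9]
157 [-25.   24.1]
260 [-25.5  23.2]
rear y [-231.69299126  -81.88006518]
post [ 14   2  18  16 124] [313.05645161 170.80645161] [-72.9 -41.5 112. ]
pin [29  0  6  3 12] [342.16666667 135.66666667] [  59.1 -228.   101. ]
pin [15 10  5  5 23] [326.82608696 147.        ] [  24.7 -148.   101. ]
```

View pics/crop1.png

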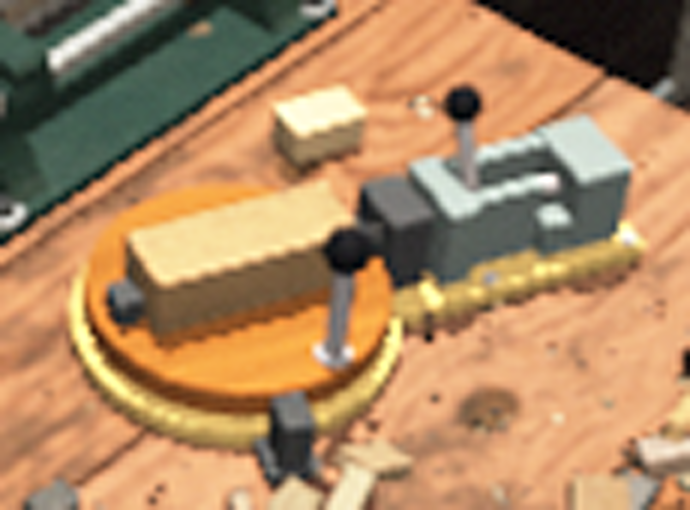

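Both cameras agree to about 1 mm: pin knob at stand (25,-147,101), post at (-70.8,-22,112). I'll move over the pin knob.

{"api": "servo_tool", "payload": {
  "increments": [
    [0.045,-0.0065,0.003,0,0,0,1],
    [0.045,-0.0065,0.003,0,0,0,1],
    [0.045,-0.0065,0.003,0,0,0,1],
    [0.045,-0.0065,0.003,0,0,0,1],
    [0.045,-0.0065,0.003,0,0,0,1],
    [0.045,-0.0065,0.003,0,0,0,1],
    [0.045,-0.0065,0.003,0,0,0,1],
    [0.045,-0.0065,0.003,0,0,0,1]
  ]
}}

```text
t: 0.9
ee_pos: [562.9, -336.7, 206.7]
tcp_rot: [[0.901, 0.433, -0.001], [0.433, -0.901, 0.0], [-0.0, -0.001, -1.0]]
contact_force: [0.8, -0.1, 0.1]
gripper_width: 1.0
grip_force: 0.0
```

```bash
cat > st.py <<'E'
from station import bot
from h import *
import sys
o=bot.get_obs(); R=o['tcp_rot']; p=o['ee_pos']
print('t',round(o['t'],2),'j',np.round(o['joints'],2),'tcpW',p.round(1),'hold in S',(toS(p+R[:,2]*bot.hold_point_z)).round(1),'yaw x in S',round(np.arctan2(*(S.T@R[:,0])[[1,0]]),3),'F(S)',(S.T@np.array(o['contact_force'])).round(1),'g',round(o['gripper_width'],2),o['grip_force'])
if len(sys.argv)>1:
    t=toW(eval(sys.argv[1])); print('move hold to target, tool mm',(R.T@(t-(p+R[:,2]*bot.hold_point_z))).round(1))
E
python3 st.py "(25,-147,100.5)"
```

```text
t 0.9 j [-0.54  0.43  0.06  1.21 -0.    2.15] tcpW [ 562.9 -336.7  206.7] hold in S [  24.7 -146.9  225.4] yaw x in S 0.857 F(S) [0.8 0.2 0.1] g 1.0 0.0
move hold to target, tool mm [  0.2   0.4 124.9]
```

Yaw is j1 − j6, so I'll turn the other way by a half turn to stay clear of the j6 limit.

{"api": "servo_tool", "payload": {
  "increments": [
    [0,0,0.003,0,0,-0.14275,0.2],
    [0,0,0.003,0,0,-0.14275,0.2],
    [0,0,0.003,0,0,-0.14275,0.2],
    [0,0,0.003,0,0,-0.14275,0.2],
    [0,0,0.003,0,0,-0.14275,0.2],
    [0,0,0.003,0,0,-0.14275,0.2],
    [0,0,0.003,0,0,-0.14275,0.2],
    [0,0,0.003,0,0,-0.14275,0.2],
    [0,0,0.003,0,0,-0.14275,0.2],
    [0,0,0.003,0,0,-0.14275,0.2],
    [0,0,0.003,0,0,-0.14275,0.2],
    [0,0,0.003,0,0,-0.14275,0.2]
  ]
}}

```text
t: 2.1
ee_pos: [561.5, -337.9, 170.6]
tcp_rot: [[-0.561, 0.828, -0.001], [0.828, 0.561, 0.001], [0.001, -0.0, -1.0]]
contact_force: [-0.4, 0.0, 0.6]
gripper_width: 0.596
grip_force: 0.0
```

{"api": "servo_tool", "payload": {
  "increments": [
    [0,0,0.003,0,0,-0.14275,0.2],
    [0,0,0.003,0,0,-0.14275,0.2],
    [0,0,0.003,0,0,-0.14275,0.2],
    [0,0,0.003,0,0,-0.14275,0.2],
    [0,0,0,0,0,0,0.2]
  ]
}}

```text
t: 2.6
ee_pos: [561.2, -337.8, 158.3]
tcp_rot: [[-0.917, 0.398, -0.002], [0.398, 0.917, 0.001], [0.002, 0.0, -1.0]]
contact_force: [1.0, 0.1, 0.4]
gripper_width: 0.604
grip_force: 0.0
```

```bash
python3 st.py "(25,-147,100.5)"
```

```text
t 2.6 j [-0.54  0.45 -0.01  1.11 -0.   -0.13] tcpW [ 561.2 -337.8  158.3] hold in S [  23.5 -148.6  177. ] yaw x in S -3.141 F(S) [0.9 0.4 0.4] g 0.6 0.0
move hold to target, tool mm [-1.6  1.6 76.5]
```

{"api": "servo_tool", "payload": {
  "increments": [
    [-0.0016,0.0016,0.02,0,0,0,0.2],
    [0,0,0.02,0,0,0,0.2],
    [0,0,0.02,0,0,0,0.2],
    [0,0,0.0165,0,0,0,0.2],
    [0,0,0,0,0,0,0],
    [0,0,0,0,0,0,-0.3],
    [0,0,0,0,0,0,-1],
    [0,0,0,0,0,0,-1],
    [0,0,0,0,0,0,-1],
    [0,0,0,0,0,0,-1]
  ]
}}

```text
t: 3.6
ee_pos: [564.7, -337.7, 83.9]
tcp_rot: [[-0.917, 0.399, 0.002], [0.399, 0.917, -0.001], [-0.002, -0.0, -1.0]]
contact_force: [-0.1, -0.2, 2.9]
gripper_width: 0.224
grip_force: 58.7
```

```bash
python3 st.py "(25,-147,100.5)"
```

```text
t 3.6 j [-0.54  0.51 -0.11  0.95  0.   -0.13] tcpW [ 564.7 -337.7   83.9] hold in S [  26.7 -147.2  102.6] yaw x in S 3.141 F(S) [-0.  -0.3  2.9] g 0.22 58.722957372665405
move hold to target, tool mm [1.7 0.2 2.1]
```

{"api": "servo_tool", "payload": {
  "increments": [
    [0,-0.004,0,0,0,0,-1],
    [0,-0.004,0,0,0,0,-1],
    [0,-0.004,0,0,0,0,-1],
    [0,-0.004,0,0,0,0,-1],
    [0,-0.004,0,0,0,0,-1],
    [0,-0.004,0,0,0,0,-1],
    [0,-0.004,0,0,0,0,-1],
    [0,-0.004,0,0,0,0,-1],
    [0,-0.004,0,0,0,0,-1],
    [0,-0.004,0,0,0,0,-1],
    [0,0,0,0,0,0,-1]
  ]
}}

```text
t: 4.7
ee_pos: [548.6, -374.8, 83.5]
tcp_rot: [[-0.917, 0.399, 0.002], [0.399, 0.917, -0.0], [-0.002, 0.0, -1.0]]
contact_force: [2.5, 1.0, 5.2]
gripper_width: 0.217
grip_force: 59.0
```

```bash
python3 st.py "(25,-190,100.5)"
```

```text
t 4.7 j [-0.6   0.52 -0.09  0.96  0.   -0.19] tcpW [ 548.6 -374.8   83.5] hold in S [  26.7 -187.6  102.2] yaw x in S 3.141 F(S) [1.9 1.9 5.2] g 0.22 58.994067907333374
move hold to target, tool mm [ 1.7 -2.4  1.7]
```

{"api": "servo_tool", "payload": {
  "increments": [
    [0,-0.0015,0,0,0,0,-1],
    [0,-0.0015,0,0,0,0,-1],
    [0,-0.001,0,0,0,0,-1]
  ]
}}

```text
t: 5.0
ee_pos: [547.4, -377.7, 83.6]
tcp_rot: [[-0.917, 0.398, 0.002], [0.398, 0.917, 0.001], [-0.002, 0.001, -1.0]]
contact_force: [2.9, 2.6, 5.4]
gripper_width: 0.216
grip_force: 59.0
```

{"api": "servo_tool", "payload": {
  "increments": [
    [0,-0.001,0,0,0,0,-1],
    [0,-0.001,0,0,0,0,-1]
  ]
}}

```text
t: 5.2
ee_pos: [546.6, -379.5, 83.6]
tcp_rot: [[-0.917, 0.398, 0.002], [0.398, 0.917, 0.001], [-0.002, 0.001, -1.0]]
contact_force: [4.6, 3.0, 5.2]
gripper_width: 0.222
grip_force: 59.0
```

```bash
python3 st.py "(25,-190,100.5)"
```

```text
t 5.2 j [-0.61  0.52 -0.09  0.96  0.   -0.2 ] tcpW [ 546.6 -379.5   83.6] hold in S [  26.7 -192.7  102.3] yaw x in S -3.142 F(S) [3.  4.6 5.2] g 0.22 59.027777910232544
move hold to target, tool mm [1.7 2.7 1.8]
```

{"api": "servo_tool", "payload": {
  "increments": [
    [0,0.0015,0,0,0,0,-1],
    [0.0063,0,-0.0025,0,0,0,-1],
    [0.0063,0,-0.0015,0,0,0,-1],
    [0.006,0,-0.001,0,0,0,-1],
    [0.006,0,-0.0002,0,0,0,-1],
    [0.006,0,0.0002,0,0,0,-1],
    [0.006,0,0.001,0,0,0,-1],
    [0.0058,0,0.0015,0,0,0,-1],
    [0.0057,0,0.002,0,0,0,-1],
    [0.0053,0,0.0026,0,0,0,-1],
    [0.0052,0,0.0032,0,0,0,-1]
  ]
}}

```text
t: 6.3
ee_pos: [491.4, -354.8, 77.9]
tcp_rot: [[-0.917, 0.399, -0.001], [0.399, 0.917, -0.001], [0.0, -0.001, -1.0]]
contact_force: [0.5, 0.0, 8.8]
gripper_width: 0.219
grip_force: 63.1
```

```bash
python3 st.py "(-41,-190.5,89.5)"; python3 - <<'E'
from station import optics
import cv2
c=optics.read_camera('scene'); cv2.imwrite('pics/s2.png',cv2.resize(c['img'][110:210,250:400],None,fx=5,fy=5,interpolation=cv2.INTER_CUBIC))
E
```

```text
t 6.3 j [-0.62  0.43 -0.25  0.89 -0.   -0.21] tcpW [ 491.4 -354.8   77.9] hold in S [ -33.7 -192.    96.6] yaw x in S 3.141 F(S) [0.5 0.2 8.8] g 0.22 63.09835195541382
move hold to target, tool mm [7.3 1.5 7.1]
```

View pics/s2.png

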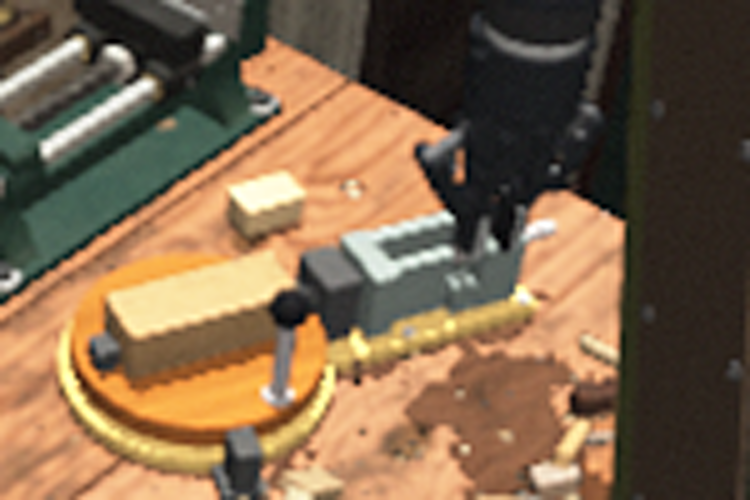

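The rod's rear end sticks out behind the rear block at (540,228), so the pin is back. The gripper is over the notch side. I'll lower the arm further and release.

{"api": "servo_tool", "payload": {
  "increments": [
    [0.005,0.0015,0.004,0,0,0,-1],
    [0.005,0,0.005,0,0,0,-1],
    [0.005,0,0.006,0,0,0,-1],
    [0,0,0,0,0,0,-0.5],
    [0,0,0,0,0,0,-0.2],
    [0,0,0,0,0,0,0],
    [0,0,0,0,0,0,0.1],
    [0,0,0,0,0,0,0.1],
    [0,0,-0.01,0,0,0,0.1],
    [0,0,-0.02,0,0,0,0.1],
    [0,0,-0.03,0,0,0,0.1],
    [0,0,-0.04,0,0,0,0.1]
  ]
}}

```text
t: 7.55
ee_pos: [478.3, -346.6, 162.8]
tcp_rot: [[-0.917, 0.398, -0.002], [0.398, 0.917, 0.002], [0.003, 0.001, -1.0]]
contact_force: [0.6, -0.6, -0.4]
gripper_width: 0.55
grip_force: 0.0
```

```bash
python3 st.py "(-70.8,-22,160)"; python3 - <<'E'
from station import optics
from h import *
c=optics.read_camera('scene'); cv2.imwrite('pics/s3.png',cv2.resize(c['img'][110:210,250:400],None,fx=5,fy=5,interpolation=cv2.INTER_CUBIC))
np.savez('scene3.npz',**c)
E
```

```text
t 7.55 j [-0.63  0.33 -0.18  1.06  0.   -0.22] tcpW [ 478.3 -346.6  162.8] hold in S [ -49.  -189.7  181.5] yaw x in S 3.142 F(S) [ 0.7 -0.3 -0.4] g 0.55 0.0
move hold to target, tool mm [ 21.8 167.7  21.6]
```

View pics/s3.png

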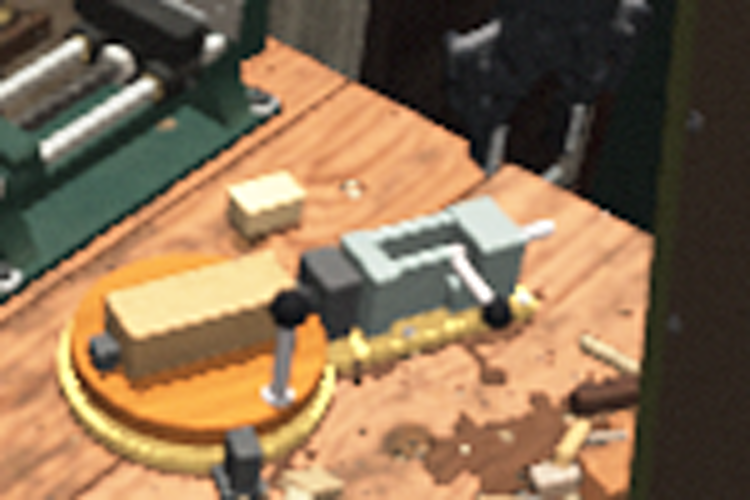

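{"api": "servo_tool", "payload": {
  "increments": [
    [0.0044,0.0336,0,0,0,0,0.1],
    [0.0044,0.0336,0,0,0,0,0.1],
    [0.0044,0.0336,0,0,0,0,0.1],
    [0.0044,0.0336,0,0,0,0,0.1],
    [0.0044,0.0336,0,0,0,0,0.1],
    [0,0,0.01,0,0,-0.149,0.1],
    [0,0,0.01,0,0,-0.149,0.1],
    [0,0,0,0,0,0,0.1]
  ]
}}

```text
t: 8.4
ee_pos: [525.5, -183.8, 142.0]
tcp_rot: [[-0.994, 0.11, -0.001], [0.11, 0.994, 0.0], [0.001, 0.0, -1.0]]
contact_force: [-0.5, -0.5, -0.2]
gripper_width: 0.553
grip_force: 0.0
```

```bash
python3 st.py "(-70.8,-22,110)"; python3 - <<'E'
from h import *
d=dict(np.load('scene3.npz'))
m=(d['img'].max(-1)<60).astype(np.uint8); m[:165]=0;m[180:]=0;m[:,:342]=0;m[:,357:]=0
n,l,st,ce=cv2.connectedComponentsWithStats(m); i=1+st[1:,4].argmax(); print(st[i],toS(ray(d,*ce[i],42)).round(1))
E
```

```text
t 8.4 j [-0.34  0.29 -0.29  0.99  0.   -0.23] tcpW [ 525.5 -183.8  142. ] hold in S [-70.5 -21.6 160.7] yaw x in S -2.843 F(S) [-0.3 -0.6 -0.2] g 0.55 0.0
move hold to target, tool mm [ 0.3 -0.3 50.7]
[347 170   5   6  24] [ -59.1 -193.5   42. ]
```

The pin knob is at stand (-59,-193) at z 42, so it is parked in the notch. I'll lower onto the post and start turning.

{"api": "servo_tool", "payload": {
  "increments": [
    [0,0,0.015,0,0,0,0.1],
    [0,0,0.015,0,0,0,0.1],
    [0,0,0.0207,0,0,0,0.1],
    [0,0,0,0,0,0,-0.15],
    [0,0,0,0,0,0,-0.15],
    [0,0,0,0,0,0,-0.15]
  ]
}}

```text
t: 9.0
ee_pos: [526.9, -185.0, 93.2]
tcp_rot: [[-0.994, 0.113, 0.002], [0.113, 0.994, -0.001], [-0.002, -0.0, -1.0]]
contact_force: [0.5, 0.1, -0.7]
gripper_width: 0.421
grip_force: 0.0
```

{"api": "servo_tool", "payload": {
  "increments": [
    [-0.0001,0.0037,0,0,0,0.05,-0.15],
    [-0.0001,0.0037,0,0,0,0.05,-0.15],
    [-0.0001,0.0037,0,0,0,0.05,-0.15],
    [-0.0001,0.0037,0,0,0,0.05,-0.15]
  ]
}}

```text
t: 9.4
ee_pos: [530.1, -170.9, 93.3]
tcp_rot: [[-0.951, 0.31, 0.002], [0.31, 0.951, -0.002], [-0.002, -0.001, -1.0]]
contact_force: [-0.7, -2.5, -0.3]
gripper_width: 0.43
grip_force: 0.9
```

```bash
python3 st.py "(-70.8,-22,110)"
```

```text
t 9.4 j [-0.31  0.33 -0.36  0.88 -0.    0.  ] tcpW [ 530.1 -170.9   93.3] hold in S [-71.5  -7.9 112. ] yaw x in S -3.047 F(S) [ 0.4 -2.6 -0.3] g 0.43 0.9085008502006531
move hold to target, tool mm [  0.6 -14.1   2. ]
```

{"api": "servo_tool", "payload": {
  "increments": [
    [-0.0003,0.0074,0,0,0,0.1,-0.15],
    [-0.0003,0.0074,0,0,0,0.1,-0.15],
    [-0.0004,0.0074,0,0,0,0.1,-0.15],
    [-0.0004,0.0074,0,0,0,0.1,-0.15],
    [-0.0004,0.0074,0,0,0,0.1,-0.15],
    [-0.0004,0.0074,0,0,0,0.1,-0.15],
    [-0.0004,0.0074,0,0,0,0.1,-0.15],
    [-0.0004,0.0074,0,0,0,0.1,-0.15],
    [-0.0004,0.0074,0,0,0,0.1,-0.15],
    [-0.0004,0.0074,0,0,0,0.1,-0.15]
  ]
}}

```text
t: 10.4
ee_pos: [581.3, -121.9, 93.2]
tcp_rot: [[-0.251, 0.968, 0.001], [0.968, 0.251, -0.002], [-0.002, 0.001, -1.0]]
contact_force: [-1.9, -1.3, -0.1]
gripper_width: 0.425
grip_force: 1.0
```

```bash
python3 st.py "(-33.5,66,110)"
```

```text
t 10.4 j [-0.21  0.39 -0.27  0.91 -0.    1.11] tcpW [ 581.3 -121.9   93.2] hold in S [-44.   57.4 111.9] yaw x in S 2.234 F(S) [-1.2 -2.  -0.1] g 0.42 0.9893561527132988
move hold to target, tool mm [ 0.3 13.6  1.9]
```

{"api": "servo_tool", "payload": {
  "increments": [
    [-0.0004,0.006,0,0,0,0.08,-0.15],
    [-0.0004,0.005,0,0,0,0.07,-0.15],
    [-0.0001,0.002,0,0,0,0.03,-0.15],
    [-0.0001,0.002,0,0,0,0.03,-0.15]
  ]
}}

```text
t: 10.8
ee_pos: [596.0, -119.8, 93.1]
tcp_rot: [[-0.047, 0.999, 0.001], [0.999, 0.047, -0.001], [-0.001, 0.001, -1.0]]
contact_force: [-1.9, -0.7, 1.6]
gripper_width: 0.428
grip_force: 0.9
```

{"api": "servo_tool", "payload": {
  "increments": [
    [0,0.001,0,0,0,0.013,-0.15],
    [0,0.001,0,0,0,0.013,-0.15]
  ]
}}

```text
t: 11.0
ee_pos: [597.9, -119.6, 92.7]
tcp_rot: [[-0.022, 1.0, 0.001], [1.0, 0.022, -0.0], [-0.0, 0.001, -1.0]]
contact_force: [-1.7, -0.4, 1.1]
gripper_width: 0.424
grip_force: 0.8
```

{"api": "servo_tool", "payload": {
  "increments": [
    [0,0.001,0,0,0,0.013,-0.15],
    [0,0.001,0,0,0,0.013,-0.15]
  ]
}}

```text
t: 11.2
ee_pos: [599.6, -119.4, 92.1]
tcp_rot: [[0.004, 1.0, 0.0], [1.0, -0.004, -0.0], [-0.0, 0.0, -1.0]]
contact_force: [-1.1, 0.2, 0.9]
gripper_width: 0.425
grip_force: 0.8
```

```bash
python3 st.py "(-33.5,66,110)"
```

```text
t 11.2 j [-0.2   0.42 -0.22  0.93 -0.    1.38] tcpW [ 599.6 -119.4   92.1] hold in S [-28.2  67.  110.8] yaw x in S 1.976 F(S) [-1.1 -0.2  0.9] g 0.42 0.820255558937788
move hold to target, tool mm [ 1.1 -5.3  0.8]
```

{"api": "servo_tool", "payload": {
  "increments": [
    [0,0.001,0,0,0,0,-0.15],
    [0,0.001,0,0,0,0,-0.15]
  ]
}}

```text
t: 11.4
ee_pos: [600.9, -119.2, 91.6]
tcp_rot: [[0.003, 1.0, -0.002], [1.0, -0.003, 0.0], [0.0, -0.002, -1.0]]
contact_force: [-5.0, 0.9, 4.2]
gripper_width: 0.425
grip_force: 2.8
```

{"api": "servo_tool", "payload": {
  "increments": [
    [0,0.001,0,0,0,0,-0.15],
    [0,0,0,0,0,0,-0.15]
  ]
}}

```text
t: 11.6
ee_pos: [600.9, -119.2, 91.5]
tcp_rot: [[0.003, 1.0, -0.003], [1.0, -0.003, 0.0], [0.0, -0.003, -1.0]]
contact_force: [-6.8, 1.0, 5.0]
gripper_width: 0.426
grip_force: 3.4
```

```bash
python3 st.py "(-33.5,66,110)"
```

```text
t 11.6 j [-0.2   0.43 -0.22  0.93 -0.    1.38] tcpW [ 600.9 -119.2   91.5] hold in S [-27.1  67.7 110.2] yaw x in S 1.977 F(S) [-6.7 -1.8  5. ] g 0.43 3.438549265265465
move hold to target, tool mm [ 1.  -6.6  0.2]
```

The tool has stopped advancing and the force is rising, so the table is at its stop. I'll press slightly, back off to the middle of the cage, and lift.

{"api": "servo_tool", "payload": {
  "increments": [
    [0,0.001,0,0,0,0,-0.15],
    [0,0,0,0,0,0,-0.15],
    [0,-0.003,0,0,0,0,-0.15],
    [0,-0.004,0,0,0,0,-0.05],
    [0,0,0,0,0,0,0.1],
    [0,0,0,0,0,0,0.1],
    [0,0,-0.01,0,0,0,0.1],
    [0,0,-0.02,0,0,0,0.1],
    [0,0,-0.04,0,0,0,0.1],
    [0,0,-0.04,0,0,0,0.1],
    [0.04,0,0,0,0,0,0.1],
    [0.04,0,0,0,0,0,0.1]
  ]
}}

```text
t: 12.8
ee_pos: [598.6, -39.4, 204.7]
tcp_rot: [[0.006, 1.0, 0.005], [1.0, -0.006, -0.0], [-0.0, 0.005, -1.0]]
contact_force: [0.4, 0.8, -0.7]
gripper_width: 0.548
grip_force: 0.0
```

```bash
python3 st.py; python3 - <<'E'
from station import optics
from h import *
c=optics.read_camera('scene'); cv2.imwrite('pics/s4.png',cv2.resize(c['img'][110:210,250:400],None,fx=5,fy=5,interpolation=cv2.INTER_CUBIC))
c=optics.read_camera('top'); cv2.imwrite('pics/t4.png',cv2.resize(c['img'][150:250,270:425],None,fx=5,fy=5,interpolation=cv2.INTER_CUBIC))
E
```

```text
t 12.8 j [-0.07  0.32 -0.1   1.15  0.    1.51] tcpW [598.6 -39.4 204.7] hold in S [-61.1 139.9 223.4] yaw x in S 1.975 F(S) [ 0.1  1.  -0.7] g 0.55 0.0
```

View pics/s4.png

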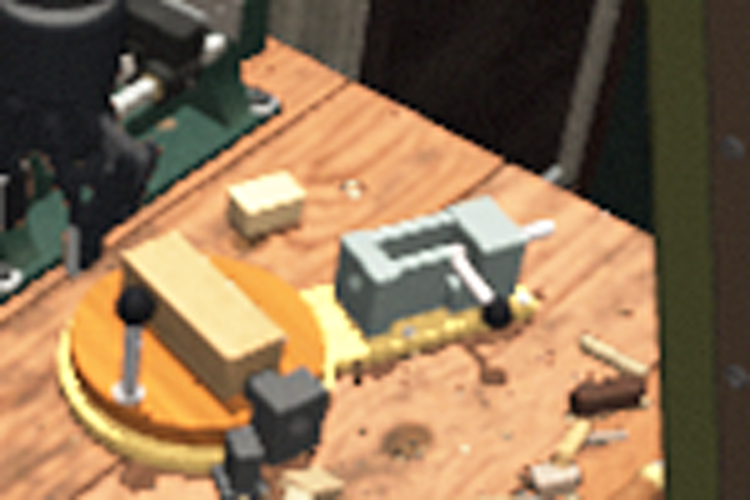

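View pics/t4.png

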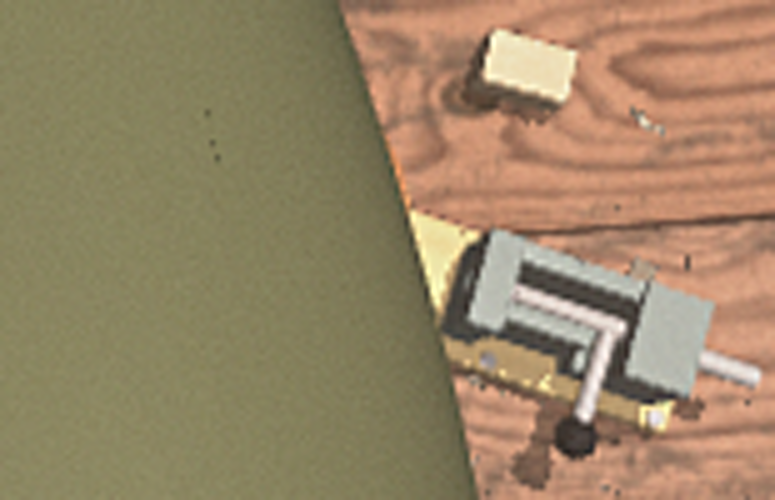

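The scene view shows the lug at (288,415) against the stop at (240,460), and the pin arm lying in the notch with its knob at (497,310). I'll check the post angle numerically and, if it's good, hand in.

```bash
python3 - <<'E'
from h import *
from station import bot
d=dict(np.load('scene3.npz'))
p=toS(ray(d,(134.5)/5-.5+250,304.5/5-.5+110,112)); a=np.pi+.30-np.arctan2(p[1],p[0]); print(p.round(1),a)
if abs(a-1.4)<0.05: print(bot.close_job())
E
```

```text
[-29.1  62.6 112. ] 1.435684051332697
the job is handed in; nothing more can be done
None
```

The job is handed in: the pin is parked in the side notch, and the table was then turned clockwise to its stop (measured about 1.4 rad); nothing else was seen to move in the last views, though they did not cover the gouge or the turned stub.

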